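# Show a test tube to the inspection camera

### The arm

A 6-joint arm with a two-finger parallel gripper is mounted at the origin on a cart in front of the work surface, level with it; the furniture and walls round the work are solid. World frame = base frame: x ahead of the robot, y to its left, z up, the work surface at z = 0. Lengths are in m, angles in rad, forces in N, time in s.
With the tool pointing down it reaches from about 0.275 to 0.825 m from the base axis. Payload 5.2 kg.
Tool frame: the origin (TCP) lies where the fingers leave the gripper's body, on its centre line; the fingertips stand 84 mm ahead of it and the grasp point (between the pads) lies 65 mm ahead of it; x points along the fingers, z is the direction in which the jaws open and shut, and the axes are right-handed (so a half turn about x gives the same grasp; the last joint's range is limited). The gripper opens to 93 mm and grips with 3 to 60 N. Pads are 15 mm wide; open, the fingers measure 128 mm over their backs; the gripper's body (75 mm by 188 mm) begins 65 mm behind the grasp point.
Start: joints at [-1.387, 0.259, 1.535, -0, 1.348, -0.203], TCP at [0.207, -0.509, 0.303] pointing down, gripper open.
Joint ranges: [-3.14, 3.14], [-0.91, 2.08], [0.19, 2.58], [-1.22, 4.36], [0.22, 2.71], [-3.12, 3.12]. Speed limits (rad/s): [2.57, 2.57, 3.14, 3.14, 3.14, 3.14].

### API

Orientations are given as a 3x3 rotation matrix whose columns are the frame's x, y, z axes.
In Python, from workcell import ctrl gives the robot as it stands.
- The arm moves only by the tool apply_moves, never from a script. Its argument "plan" is a list that holds one entry, the list of rows, each a list of 7 numbers: the closure, from 0 (fully open) to 1 (shut), then the shift along the tool's x, y, z in cm, then the turn, a rotation vector about the tool's x, y, z in rad. In form: [[[grip, x, y, z, rx, ry, rz], ...]]. A call has 1 to 5 rows; each row shifts and turns the commanded pose from where the row before left it, along the tool's axes as they then stand; what a row does not reach is not made up. A row lasts 1/12 s, in which the tool goes at most 41.7 mm and 7.16 degrees, less where a joint would pass 70% of its speed; a pose out of reach is approached as far as the arm can. A call is refused whole if a number of a shift passes 4.17 or a number of a turn 0.125, either way. A call with a gripper value outside its range is refused whole. The fingers move at their own pace and stop on an object; the grip force is fixed at half the most. Time passes only in rows, so rows that do not move let the fingers close. It gives the time, the measured TCP pose, the force and the opening at its end, in the units of the state.
- ctrl.read_state(): the state, without advancing time (a new reading comes with each control period).
- ctrl.camera(name): name is "side" or "top" or "wrist"; returns a dict with "pixels" (400x640x3 uint8, red, green, blue), "camera_matrix" (3x3 intrinsics, pixels), "position" and "orientation" of the camera in the world. Camera axes: x right, y down, z forward; pixel columns grow to the right and rows downward; lengths in m; the calibration is good to about 2 mm. A picture is of the moment at which its call begins. There is no depth.
- ctrl.finish_job(): hands the job in, once; it reports no verdict.
The state is a dict: "time": time; "joints": joint angles; "joint_velocities": joint speeds; "tau": joint torques, N m; "ee_pos": TCP position; "tcp_rot": TCP orientation; "ft_force": force on the tool from outside, world axes, zero at the start; "torque": the same for the moment, N m; "opening": opening from 0.0 (shut) to 1.0 (fully open).
Only numpy, scipy, OpenCV 4.12 (cv2) and the standard library are available. Lean on these libraries where they do the work, as an engineer would, in place of code of your own. Each camera call takes 0.05 s, during which the arm holds its last target.

### The job

Start the inspection camera by pressing its push button fully down and letting it come up again. Then take the glass test tube out of the wooden cradle and hold it in the air in front of the camera: its middle level with the lens, straight ahead of it and about 15 cm from the front glass, the tube lying level and square across the line of view. Finish still holding it there, still and clear of everything else; do not touch the camera and leave the other things on the table where they are.

Things in the scene. Friction and masses are not known exactly. Their poses are not given: they have to be found in the camera images.
- camera: Bench inspection camera, fixed, lens towards the robot: grey base plate 130 x 160 x 16 mm, steel column 231 mm high at the back, white camera head with a round black-and-silver lens. Origin: on the table under the head; the base reaches from 55 mm in front of it to 75 mm behind. Own -x is the way the lens looks (level, roughly towards the robot, turned by a varying yaw), z is up.
- lens (a point): Centre of the camera's front glass: 50 mm along the camera's own -x from camera's origin and 170 mm above the table. Same axes as the camera: the line of view runs level along -x; the tube's place is 150 mm along -x from this point.
- cradle: Low wooden cradle, fixed, that holds the tube; it changes sides with the button box. Base board 64 x 108 x 8 mm (x, y, z); two upright rests, each 12 mm thick and up to 44 mm wide, centred 42 mm to either side along y, with 22 mm wide open-topped notches whose seats are 35 mm and whose horn tips are 48 mm above the table. Between the rests 72 mm are free for the fingers. Origin: centre of its underside, on the table; the tube lies along y.
- tube: Glass test tube, 120 mm long, 19 mm thick (about 16 mm between the fingers), about 15 g, lying level in the cradle's two notches, loose. Origin: at its middle on its underside (35 mm above the table at the start); y runs along the tube, z is up.
- tube_mid (a point): The tube's middle, on its axis, 9 mm above tube's origin (44 mm above the table at the start).
- button_box: Grey push-button box, fixed, 76 x 76 mm and 33 mm high, with a round black button, 32 mm across, in a steel collar in the middle of its top; the cap's top is 55 mm above the table when up. It starts the camera; it changes sides with the cradle. Origin: centre of its underside, on the table.
- start_button_top (a point): Centre of the top face of the button's cap; press it straight down. It rides with the cap.
- start_button (a joint): Button travel: 0 up, 0.006 m fully down. A spring brings it back; fully down takes about 5 N.
- spare_tube: Bystander: another test tube, 19 x 120 x 19 mm, lying on the table itself. Not the one wanted.
- dish: Bystander: glass petri dish, 60 mm across, 14 mm high, on the table.
- stopper: Bystander: rubber stopper, 27 mm across, 26 mm high, on the table.
There are look-alikes about, which are no part of the job. What is shaped like the tube but purple is not meant. Of the things that look like the cradle, take the one that is nearest to the robot's base at the start.

How it is judged:
By the outcome, as a careful person would: the job done as asked, in the order asked, and still so for the second after the job is handed in, while the arm keeps its last pose, push and grip.
It also fails if it takes over 48 s, if anything falls off the work surface, if the arm or the gripper's body presses on something with over 40 N, if the wrist force passes 120 N, or if a joint passes its speed limit or range.

## Working session

There is one attempt and no reset: what is moved stays moved. The work goes in short steps, Python scripts to look and compute and a tool call to move; the robot and the scene stay as the last step left them, time stands still between calls to the robot, and variables do not carry over. Pictures are saved under pics/ and viewed, and the job is handed in when it is done.

Besides the shell and the picture viewer there is one more tool, called by a JSON object that holds its "method" and its "body", one argument or row to a line. apply_moves: Moves the arm, as the interface text tells. Its arguments: {"type":"object","properties":{"plan":{"type":"array"}},"required":["plan"]}

```bash
mkdir -p pics
cat > h.py <<'E'
import numpy as np,cv2
from workcell import ctrl
def snap(n,f):
    c=ctrl.camera(n); cv2.imwrite(f'pics/{f}.png',c['pixels'][:,:,::-1]); np.savez(f'pics/{f}.npz',K=c['camera_matrix'],p=c['position'],R=c['orientation'],im=c['pixels']); return c
def ray(f,uv,z):
    d=np.load(f'pics/{f}.npz'); v=d['R']@np.linalg.inv(d['K'])@np.array([uv[0],uv[1],1.]); p=d['p']; return p+v*(z-p[2])/v[2]
def proj(f,X):
    d=np.load(f'pics/{f}.npz'); q=d['K']@d['R'].T@(np.array(X)-d['p']); return q[:2]/q[2]
def crop(f,x0,y0,x1,y1,s,o):
    im=np.load(f'pics/{f}.npz')['im'][y0:y1,x0:x1,::-1]; cv2.imwrite(f'pics/{o}.png',cv2.resize(im,None,fx=s,fy=s,interpolation=cv2.INTER_CUBIC))
E
python3 - <<'E'
from h import *
for n in('top','side','wrist'):
    c=snap(n,n+'0'); print(n,c['position'],c['orientation'].round(3).tolist())
s=ctrl.read_state(); print({k:np.round(v,3).tolist() for k,v in s.items()})
E
```

```text
top [ 0.5064101  -0.05706385  1.15697353] [[0.02, -0.992, 0.125], [-1.0, -0.021, -0.007], [0.01, -0.125, -0.992]]
side [0.30765597 0.7203956  0.94840793] [[-0.933, -0.244, 0.263], [-0.359, 0.652, -0.668], [-0.008, -0.718, -0.696]]
wrist [ 0.27701809 -0.48132241  0.38366094] [[0.377, -0.892, -0.249], [-0.926, -0.364, -0.1], [-0.002, 0.268, -0.963]]
{'time': 0.15, 'joints': [-1.387, 0.259, 1.536, -0.0, 1.348, -0.203], 'joint_velocities': [0.0, -0.001, -0.003, -0.001, -0.001, -0.0], 'tau': [0.002, -43.764, -28.423, 0.072, 0.038, -0.0], 'ee_pos': [0.207, -0.509, 0.302], 'tcp_rot': [[-0.0, 0.926, 0.377], [0.001, 0.377, -0.926], [-1.0, 0.0, -0.001]], 'ft_force': [0.603, -0.604, 0.388], 'torque': [-0.022, -0.037, 0.003], 'opening': 1.001}
```

View pics/top0.png

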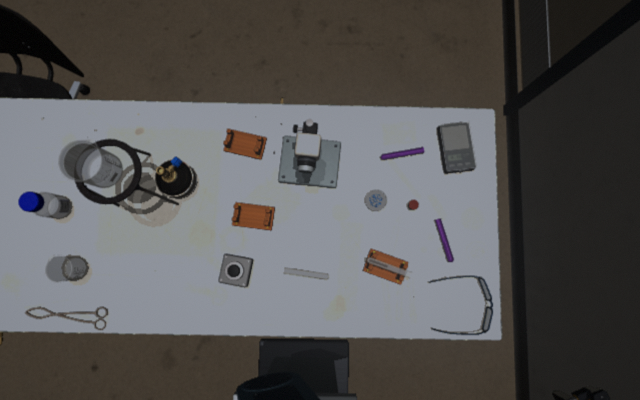

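View pics/side0.png

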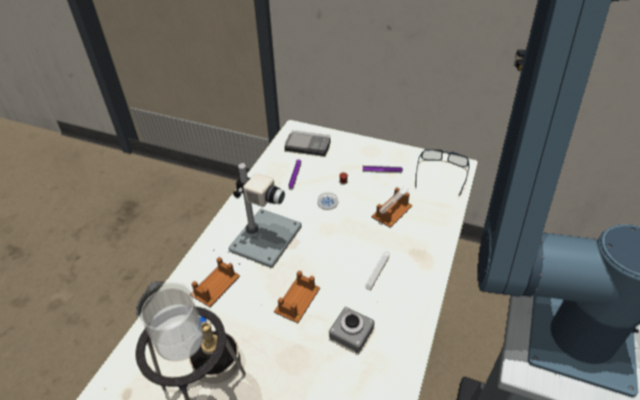

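View pics/wrist0.png

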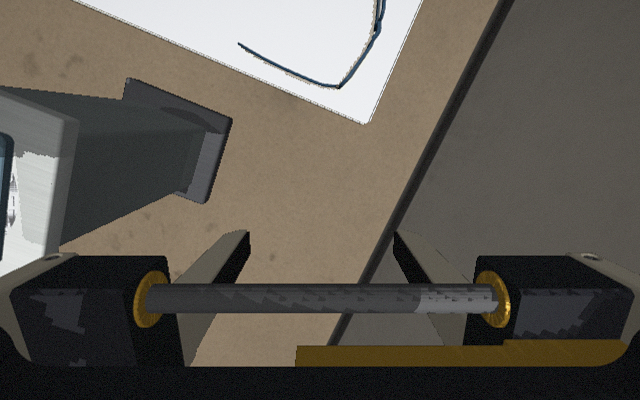

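The top view shows the camera at (308,150), the button box at (236,270), and the cradle with the tube at (386,266). The empty cradles at (245,144) and (254,216) are decoys. The spare tube is at (306,273). Next I'll enlarge these areas.

Run:
```python
from h import *
crop('top0',350,236,425,296,10,'c1'); crop('top0',205,245,265,295,10,'c2'); crop('top0',265,110,355,200,6,'c3');crop('side0',220,150,310,270,5,'c4')
print(proj('top0',[0,0,0]))
```

```text
[292.87788874 456.924669  ]
```

View pics/c1.png

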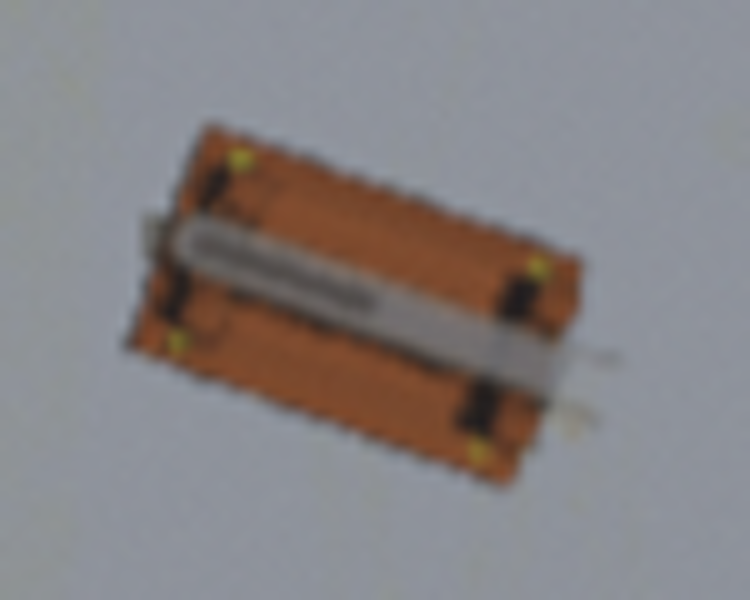

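View pics/c2.png

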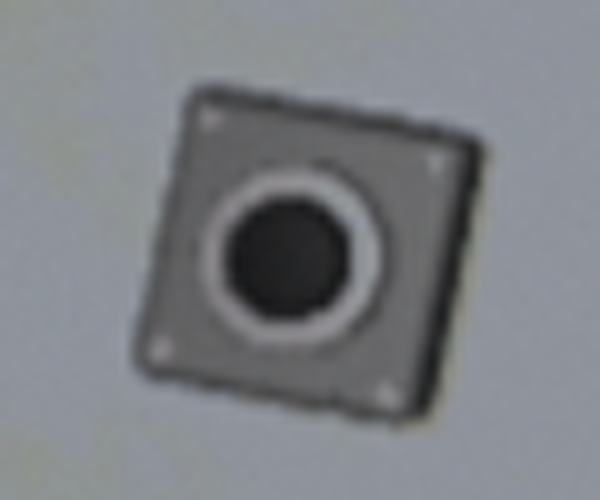

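View pics/c3.png

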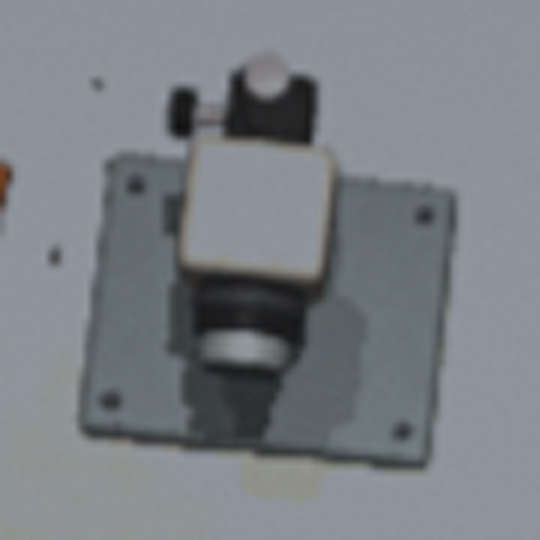

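View pics/c4.png

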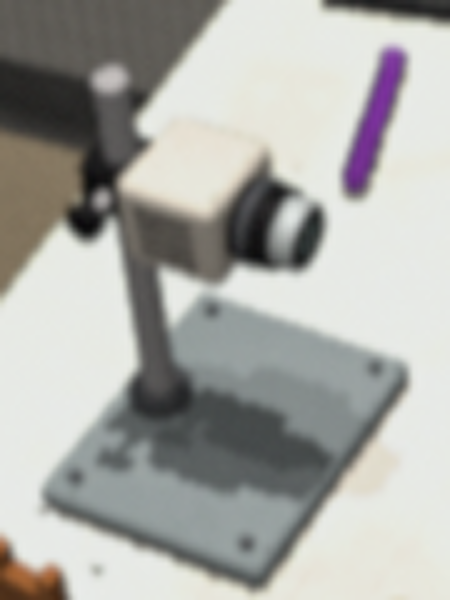

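```bash
cat > m.py <<'E'
from h import *
def P(o,s,pts,z): return np.array([ray('top0',(o[0]+(a+.5)/s-.5,o[1]+(b+.5)/s-.5),z) for a,b in pts])
cb=P((350,236),10,[(210,122),(582,260),(508,487),(128,347)],.008)
ct=P((350,236),10,[(240,158),(538,268),(478,453),(178,342)],.048)
for n,q in(('base',cb),('tips',ct)):
    print(n,q.mean(0),'sides',np.linalg.norm(q-np.roll(q,-1,0),axis=1).round(3), 'yaw of y', [np.degrees(np.arctan2(*(v[[1,0]]))).round(1) for v in (q[0]-q[1],q[3]-q[2])])
te=P((350,236),10,[(148,232),(600,388)],.044);print('tube',te,te.mean(0),np.linalg.norm(te[0]-te[1]))
print('button',P((205,245),10,[(288,258)],.055), 'boxcorners',P((205,245),10,[(200,95),(482,140),(418,415),(143,372)],.033).mean(0))
q=P((265,110),6,[(115,155),(455,190),(430,465),(85,435)],.016);print(q)
print('sides',np.linalg.norm(q-np.roll(q,-1,0),axis=1).round(3))
e=(q[0]-q[3]+q[1]-q[2]);yx=np.arctan2(e[1],e[0]);e2=(q[0]-q[1]+q[3]-q[2]);yy=np.arctan2(e2[1],e2[0])-np.pi/2
print('yaws',np.degrees([yx,yy]))
y=(yx*1+yy*1.5)/2.5; ax=np.array([np.cos(y),np.sin(y),0]); c=q.mean(0);c[2]=0
o=c+.010*ax; lens=o-.05*ax+[0,0,.17]; tgt=lens-.15*ax
print('origin',o,'lens',lens,'target',tgt,'yaw',y)
print('proj lens top',proj('top0',lens),'side',proj('side0',lens))
print('spare',P((0,0),1,[(285,270),(328,276)],.01))
E
python3 m.py
```

```text
base [ 0.48306762 -0.23185428  0.008     ] sides [0.105 0.063 0.107 0.063] yaw of y [np.float64(70.8), np.float64(71.1)]
tips [ 0.48352867 -0.22617101  0.048     ] sides [0.081 0.05  0.081 0.05 ] yaw of y [np.float64(70.9), np.float64(71.0)]
tube [[ 0.50097899 -0.17244964  0.044     ]
 [ 0.46355447 -0.28895404  0.044     ]] [ 0.48226673 -0.23070184  0.044     ] 0.12236776576387284
button [[0.46528736 0.16094758 0.055     ]] boxcorners [0.46536385 0.15944305 0.033     ]
[[ 0.83086715  0.04792982  0.016     ]
 [ 0.81798012 -0.10731928  0.016     ]
 [ 0.69092288 -0.09798499  0.016     ]
 [ 0.70125302  0.05732668  0.016     ]]
sides [0.156 0.127 0.156 0.13 ]
yaws [-4.17388524 -4.27541397]
origin [ 0.77022849 -0.02575038  0.        ] lens [ 0.720365   -0.02205818  0.17      ] target [ 0.57077453 -0.01098159  0.17      ] yaw -0.07391124637406085
proj lens top [306.64431745 163.58160031] side [275.1302563  192.98168512]
spare [[ 0.46718232  0.03367117  0.01      ]
 [ 0.45374793 -0.08026526  0.01      ]]
```

```bash
sed -i 's/o=c+.010\*ax/o=c-.010*ax/' m.py; python3 m.py | tail -4
python3 - <<'E'
from h import *
# triangulate: tube ends / button via side
crop('side0',365,180,420,230,12,'c5'); crop('side0',320,300,380,350,10,'c6')
for X in ([.4653,.1605,.055],[.4835,-.226,.048],[.482,-.2307,.044],[.483,-.231,.008]): print(proj('side0',X))
E
```

```text
origin [ 0.75028309 -0.0242735   0.        ] lens [ 0.7004196 -0.0205813  0.17     ] target [ 0.55082913 -0.00950471  0.17      ] yaw -0.07391124637406085
proj lens top [305.80192423 171.92326624] side [282.68269677 195.4408206 ]
spare [[ 0.46718232  0.03367117  0.01      ]
 [ 0.45374793 -0.08026526  0.01      ]]
[352.48999653 317.1316261 ]
[392.46764236 199.03805736]
[393.34897993 199.1248474 ]
[391.82089085 208.58749496]
```

View pics/c5.png

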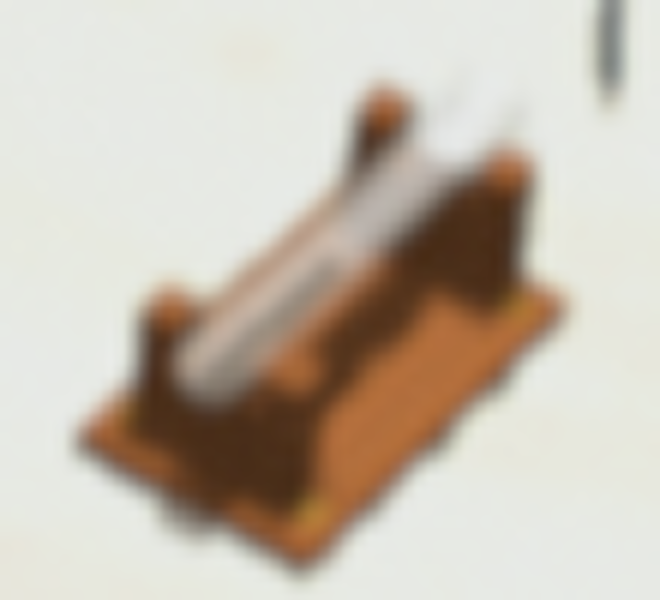

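View pics/c6.png

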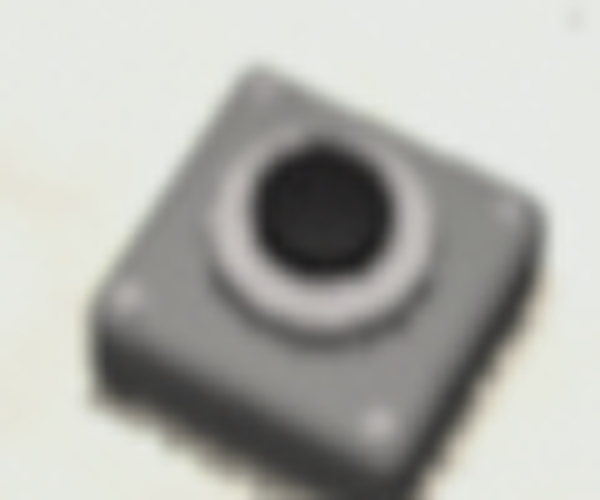

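{"method": "apply_moves", "body": {
  "plan": [
    [[1, 0, 0, 0, -0.122, 0, 0], [1, 0, 0, 0, -0.122, 0, 0], [1, 0, 0, 0, -0.122, 0, 0], [1, 0, 0, 0, -0.122, 0, 0], [1, 0, 0, 0, -0.122, 0, 0]]
  ]
}}

```text
time: 0.57
ee_pos: [0.2074, -0.5092, 0.3024]
tcp_rot: [[-0.0, 0.538, 0.843], [0.001, 0.843, -0.538], [-1.0, 0.001, -0.001]]
ft_force: [-0.2, -0.3, 0.6]
opening: 0.688
```

{"method": "apply_moves", "body": {
  "plan": [
    [[1, 0, 0, 0, -0.121, 0, 0], [1, 0, 0, 0, -0.121, 0, 0]]
  ]
}}

```text
time: 0.73
ee_pos: [0.2075, -0.5092, 0.3024]
tcp_rot: [[-0.0, 0.32, 0.947], [0.001, 0.947, -0.32], [-1.0, 0.001, -0.0]]
ft_force: [-0.5, -1.0, -0.5]
opening: 0.546
```

```bash
cat >> h.py <<'E'
def to(X,off=0):
    s=ctrl.read_state(); R=s['tcp_rot']; d=R.T@(np.array(X)-s['ee_pos'])*100
    print('t',s['time'],'pos',s['ee_pos'].round(4),'yaw',np.degrees(np.arctan2(R[1,2],R[0,2])).round(2),'tx',R[:,0].round(4),'open',s['opening'],'F',s['ft_force'].round(1),'d(cm tool)',d.round(2),'j',s['joints'].round(2)); return d
E
python3 -c "
from h import *
to([.465,.1605,.30])"
```

```text
t 0.7333 pos [ 0.2075 -0.5092  0.3024] yaw -18.68 tx [-2.e-04  8.e-04 -1.e+00] open 0.5463775153289643 F [-0.5 -1.  -0.5] d(cm tool) [ 0.29 71.69  2.95] j [-1.39  0.26  1.54 -0.    1.35 -1.06]
```

{"method": "apply_moves", "body": {
  "plan": [
    [[1, 0, 3.9, 0.15, 0, 0, 0], [1, 0, 3.9, 0.15, 0, 0, 0], [1, 0, 3.9, 0.15, 0, 0, 0], [1, 0, 3.9, 0.15, 0, 0, 0], [1, 0, 3.9, 0.15, 0, 0, 0]]
  ]
}}

```text
time: 1.15
ee_pos: [0.2783, -0.3256, 0.3024]
tcp_rot: [[-0.0, 0.327, 0.945], [0.001, 0.945, -0.327], [-1.0, 0.001, -0.0]]
ft_force: [-0.0, -0.1, 0.8]
opening: 0.188
```

{"method": "apply_moves", "body": {
  "plan": [
    [[1, 0, 3.9, 0.15, 0, 0, 0], [1, 0, 3.9, 0.15, 0, 0, 0], [1, 0, 3.9, 0.15, 0, 0, 0], [1, 0, 3.9, 0.15, 0, 0, 0], [1, 0, 3.9, 0.15, 0, 0, 0]]
  ]
}}

```text
time: 1.57
ee_pos: [0.3488, -0.1437, 0.3028]
tcp_rot: [[0.0, 0.327, 0.945], [-0.0, 0.945, -0.327], [-1.0, -0.0, 0.0]]
ft_force: [0.6, -0.6, 0.1]
opening: 0.006
```

```bash
python3 -c "
from h import *
to([.465,.1605,.24])"
```

```text
t 1.5667 pos [ 0.3488 -0.1437  0.3028] yaw -19.06 tx [ 3.e-04 -1.e-04 -1.e+00] open 0.006087477632433602 F [ 0.6 -0.6  0.1] d(cm tool) [ 6.28 32.54  1.05] j [-0.69 -0.07  1.9   0.    1.31 -0.36]
```

{"method": "apply_moves", "body": {
  "plan": [
    [[1, 1.2, 3.9, 0.15, 0, 0, 0], [1, 1.2, 3.9, 0.15, 0, 0, 0], [1, 1.2, 3.9, 0.15, 0, 0, 0], [1, 1.2, 3.9, 0.15, 0, 0, 0], [1, 1.2, 3.9, 0.15, 0, 0, 0]]
  ]
}}

```text
time: 1.98
ee_pos: [0.4195, 0.0384, 0.2423]
tcp_rot: [[0.001, 0.326, 0.945], [-0.0, 0.945, -0.326], [-1.0, 0.0, 0.001]]
ft_force: [0.8, -0.6, 0.6]
opening: 0.004
```

{"method": "apply_moves", "body": {
  "plan": [
    [[1, 0, 3, 0.1, 0, 0, 0], [1, 0, 2, 0.1, 0, 0, 0], [1, 0, 0, 0, 0, 0, 0]]
  ]
}}

```text
time: 2.23
ee_pos: [0.4383, 0.086, 0.2424]
tcp_rot: [[-0.0, 0.322, 0.947], [0.001, 0.947, -0.322], [-1.0, 0.001, -0.0]]
ft_force: [0.0, -1.0, -1.1]
opening: 0.009
```

```bash
python3 -c "
from h import *
to([.465,.1605,.24]); snap('wrist','w1')
print(proj('w1',[.4653,.161,.055]))"
```

```text
t 2.2333 pos [0.4383 0.086  0.2424] yaw -18.8 tx [-1.0e-04  1.2e-03 -1.0e+00] open 0.008575467433152486 F [ 0.  -1.  -1.1] d(cm tool) [0.24 7.91 0.13] j [-0.06  0.13  1.86  0.    1.16  0.27]
[322.3882946  116.96146737]
```

View pics/w1.png

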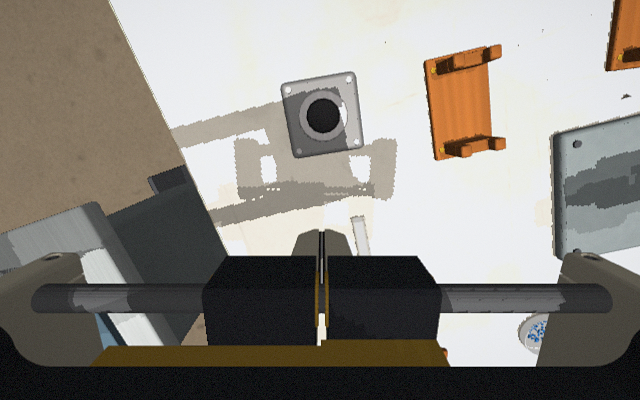

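The wrist view shows the cap centre at (322,115), against a predicted (322,117). The button position is confirmed.

{"method": "apply_moves", "body": {
  "plan": [
    [[1, 0, 3.9, 0.1, 0, 0, 0], [1, 1, 2.5, 0, 0, 0, 0], [1, 2.5, 1.5, 0, 0, 0, 0], [1, 3, 0, 0, 0, 0, 0], [1, 2.5, 0, 0, 0, 0, 0]]
  ]
}}

```text
time: 2.7
ee_pos: [0.4642, 0.1567, 0.1517]
tcp_rot: [[0.0, 0.325, 0.946], [-0.0, 0.946, -0.325], [-1.0, -0.0, 0.001]]
ft_force: [-0.6, -0.6, -0.6]
opening: 0.005
```

{"method": "apply_moves", "body": {
  "plan": [
    [[1, 0, 0, 0, 0, 0, 0], [1, 0, 0, 0, 0, 0, 0]]
  ]
}}

```text
time: 2.87
ee_pos: [0.4634, 0.1561, 0.1521]
tcp_rot: [[-0.004, 0.327, 0.945], [-0.001, 0.945, -0.327], [-1.0, -0.002, -0.003]]
ft_force: [0.7, -0.4, 0.0]
opening: 0.007
```

```bash
python3 -c "
from h import *
to([.465,.161,.133])"
```

```text
t 2.8667 pos [0.4634 0.1561 0.1521] yaw -19.09 tx [-3.5e-03 -7.0e-04 -1.0e+00] open 0.007198289060011215 F [ 0.7 -0.4  0. ] d(cm tool) [ 1.91  0.52 -0.01] j [ 0.1   0.31  1.87 -0.    0.96  0.43]
```

{"method": "apply_moves", "body": {
  "plan": [
    [[1, 0.4, 0.5, 0, 0, 0, 0], [1, 0.5, 0, 0, 0, 0, 0], [1, 0.4, 0, 0, 0, 0, 0], [1, 0.3, 0, 0, 0, 0, 0], [1, 0.3, 0, 0, 0, 0, 0]]
  ]
}}

```text
time: 3.28
ee_pos: [0.4667, 0.162, 0.1344]
tcp_rot: [[0.002, 0.326, 0.945], [0.0, 0.945, -0.326], [-1.0, 0.001, 0.002]]
ft_force: [0.2, -0.8, 4.2]
opening: 0.005
```

{"method": "apply_moves", "body": {
  "plan": [
    [[1, 0.1, 0, 0, 0, 0, 0], [1, 0, 0, 0, 0, 0, 0]]
  ]
}}

```text
time: 3.45
ee_pos: [0.4667, 0.162, 0.1334]
tcp_rot: [[0.002, 0.326, 0.945], [-0.0, 0.945, -0.326], [-1.0, 0.001, 0.002]]
ft_force: [0.5, -0.4, 5.4]
opening: 0.003
```

```bash
python3 -c "
from h import *
to([.465,.161,.133]);snap('wrist','w2')"
```

```text
t 3.45 pos [0.4667 0.162  0.1334] yaw -19.02 tx [ 1.9e-03 -1.0e-04 -1.0e+00] open 0.00285914500396487 F [ 0.5 -0.4  5.4] d(cm tool) [ 0.04 -0.15 -0.13] j [ 0.11  0.35  1.88 -0.    0.91  0.44]
```

View pics/w2.png

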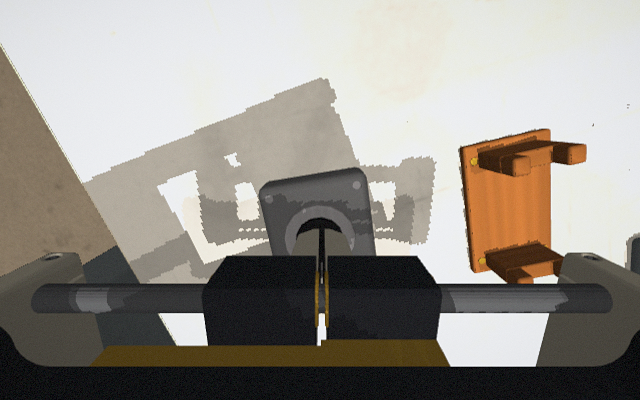

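The closed fingers are on the cap at about (322,235) with 5.4 N. I'll press a little further until the force jumps, which shows the stop.

{"method": "apply_moves", "body": {
  "plan": [
    [[1, 0.15, 0, 0, 0, 0, 0], [1, 0.1, 0, 0, 0, 0, 0], [1, 0, 0, 0, 0, 0, 0]]
  ]
}}

```text
time: 3.75
ee_pos: [0.4667, 0.162, 0.133]
tcp_rot: [[0.003, 0.325, 0.946], [-0.0, 0.946, -0.325], [-1.0, 0.001, 0.003]]
ft_force: [-5.7, -1.8, 25.4]
opening: 0.004
```

Force is 25 N with no more travel, so the button is fully down. I'll release it, check, then travel.

{"method": "apply_moves", "body": {
  "plan": [
    [[1, -1, 0, 0, 0, 0, 0], [1, -3, 0, 0, 0, 0, 0], [1, -4, 0, 0, 0, 0, 0], [0.5, -3, -1, 0.4, 0, 0, 0], [0, 0, -3, 1.2, 0, 0, 0]]
  ]
}}

```text
time: 4.17
ee_pos: [0.4706, 0.1213, 0.2464]
tcp_rot: [[0.011, 0.322, 0.947], [0.002, 0.947, -0.322], [-1.0, 0.005, 0.01]]
ft_force: [1.2, -0.8, 0.1]
opening: 0.105
```

```bash
python3 -c "
from h import *
to([.4828,-.2305,.25]);snap('wrist','w3');crop('w3',200,60,460,300,3,'w3c')"
```

```text
t 4.1667 pos [0.4706 0.1213 0.2464] yaw -18.81 tx [ 0.0109  0.002  -0.9999] open 0.10485923953989686 F [ 1.2 -0.8  0.1] d(cm tool) [ -0.42 -32.91  12.5 ] j [0.02 0.19 1.77 0.   1.17 0.35]
```

View pics/w3c.png

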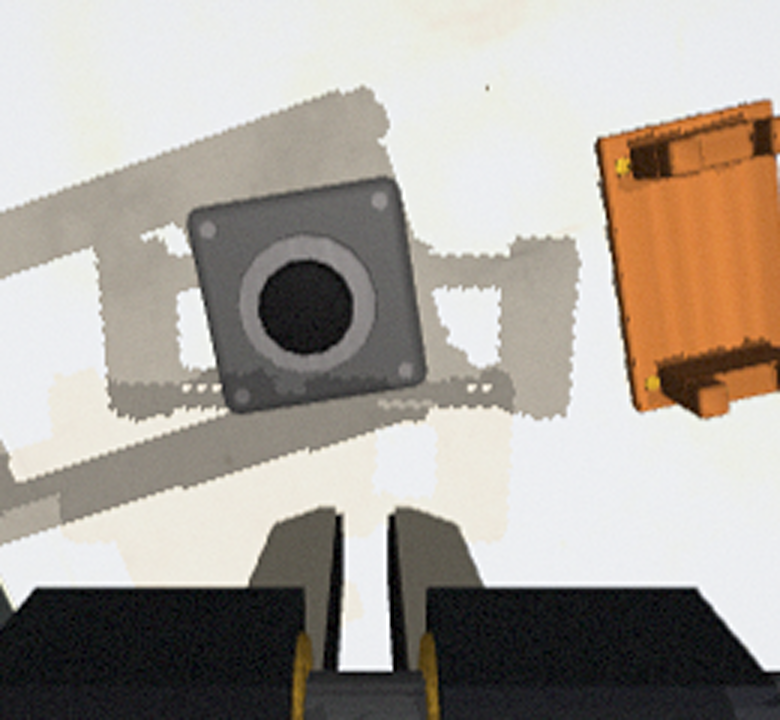

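{"method": "apply_moves", "body": {
  "plan": [
    [[0, 0, -3.7, 1.2, 0, 0, 0], [0, 0, -3.7, 1.2, 0, 0, 0], [0, 0, -3.7, 1.2, 0, 0, 0], [0, 0, -3.7, 1.2, 0, 0, 0], [0, 0, -3.7, 1.2, 0, 0, 0]]
  ]
}}

```text
time: 4.63
ee_pos: [0.4636, -0.0768, 0.2399]
tcp_rot: [[-0.001, 0.326, 0.946], [0.0, 0.946, -0.326], [-1.0, 0.0, -0.001]]
ft_force: [0.8, -0.1, 0.7]
opening: 0.502
```

{"method": "apply_moves", "body": {
  "plan": [
    [[0, 0, -3.7, 1.2, 0, 0, 0], [0, 0, -3.7, 1.2, 0, 0, 0], [0, 0, -3.7, 1.2, 0, 0, 0], [0, 0, -3.7, 1.2, 0, 0, 0], [0, 0, -3.7, 1.2, 0, 0, 0]]
  ]
}}

```text
time: 5.05
ee_pos: [0.4601, -0.2714, 0.2397]
tcp_rot: [[-0.001, 0.326, 0.945], [0.001, 0.945, -0.326], [-1.0, 0.001, -0.001]]
ft_force: [0.7, 0.6, -0.1]
opening: 0.859
```

{"method": "apply_moves", "body": {
  "plan": [
    [[0, 0, -2, 0.5, 0, 0, 0], [0, 0, 0, 0, 0, 0, 0], [0, 0, 0, 0, 0, 0, 0]]
  ]
}}

```text
time: 5.3
ee_pos: [0.4584, -0.291, 0.2393]
tcp_rot: [[-0.001, 0.329, 0.945], [0.002, 0.945, -0.329], [-1.0, 0.001, -0.002]]
ft_force: [0.2, 0.2, -0.9]
opening: 0.999
```

```bash
python3 -c "
from h import *
to([.4828,-.2305,.20]);snap('wrist','w4');crop('w4',200,60,460,260,3,'w4c');print(proj('w4',[.4828,-.2305,.044]),[proj('w4',[x,y,.048]).round(1) for x,y in((.4835,-.226),)])"
```

```text
t 5.3 pos [ 0.4584 -0.291   0.2393] yaw -19.18 tx [-0.0014  0.0018 -1.    ] open 0.9992235525082677 F [ 0.2  0.2 -0.9] d(cm tool) [3.94 6.51 0.32] j [-0.77  0.3   1.64  0.    1.2  -0.44]
[324.37221292 132.75435371] [array([323.6, 128.1])]
```

View pics/w4.png

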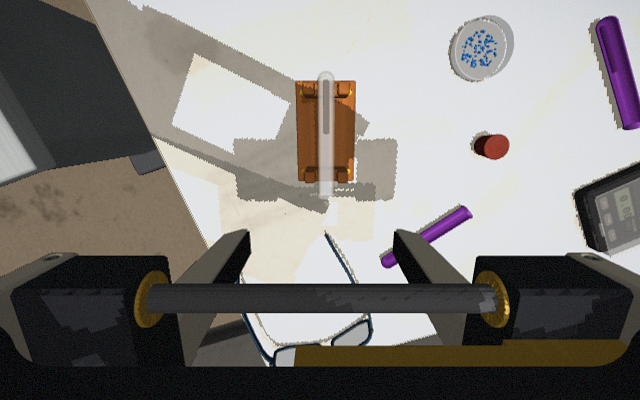

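View pics/w4c.png

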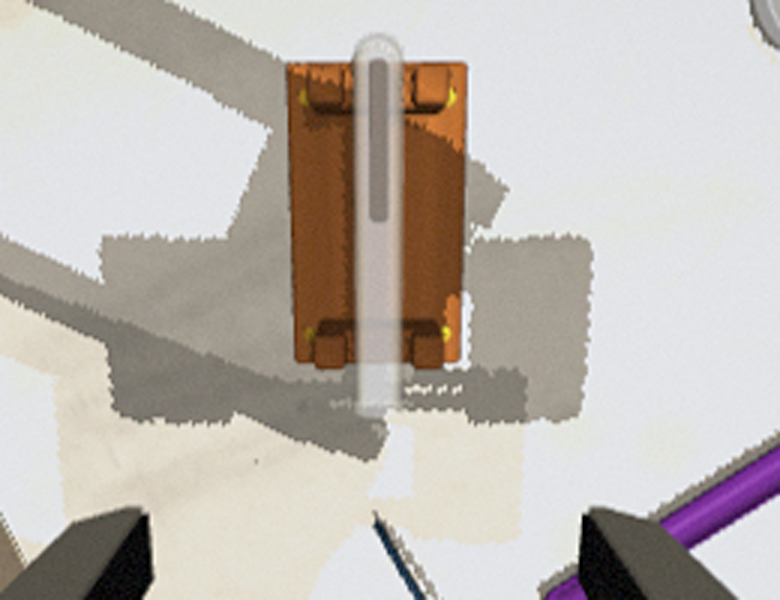

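```bash
python3 -c "
from h import *
f=lambda a,b,z: ray('w4',(200+(a+.5)/3-.5,60+(b+.5)/3-.5),z)
A=f(378,38,.046);B=f(378,415,.044);print(A,B,(A+B)/2,np.linalg.norm(A-B),np.degrees(np.arctan2(*(A-B)[[1,0]])))
q=[f(288,62,.008),f(468,62,.008),f(462,362,.008),f(295,363,.008)];print(np.mean(q,0))
for v in (q[0]-q[3],q[1]-q[2]): print(np.linalg.norm(v),np.degrees(np.arctan2(v[1],v[0])))
to((A+B)/2)
"
```

```text
[ 0.50137124 -0.18012942  0.046     ] [ 0.46270246 -0.29299056  0.044     ] [ 0.48203685 -0.23655999  0.045     ] 0.11931852778616926 71.08738135022153
[ 0.48413525 -0.23223565  0.008     ]
0.10686140562403104 70.85563448717382
0.10644278694969114 71.49455900341187
t 5.35 pos [ 0.4586 -0.2899  0.2394] yaw -19.09 tx [-0.0014  0.002  -1.    ] open 0.9983440296458592 F [-0.2  0.   1.2] d(cm tool) [19.45  5.78  0.51] j [-0.77  0.3   1.64  0.    1.2  -0.44]
```

{"method": "apply_moves", "body": {
  "plan": [
    [[0, 0, 3, 0.2, 0, 0, 0], [0, 0, 3, 0.2, 0, 0, 0], [0, 2, 0, 0, 0, 0, 0], [0, 3, 0, 0, 0, 0, 0], [0, 3, 0, 0, 0, 0, 0]]
  ]
}}

```text
time: 5.77
ee_pos: [0.4832, -0.2325, 0.1605]
tcp_rot: [[0.002, 0.323, 0.947], [-0.001, 0.947, -0.323], [-1.0, -0.0, 0.003]]
ft_force: [-0.1, -0.7, -0.2]
opening: 1.0
```

{"method": "apply_moves", "body": {
  "plan": [
    [[0, 2, 0, 0, 0, 0, 0], [0, 0, 0, 0, 0, 0, 0], [0, 0, 0, 0, 0, 0, 0]]
  ]
}}

```text
time: 6.02
ee_pos: [0.4819, -0.233, 0.1397]
tcp_rot: [[-0.002, 0.324, 0.946], [0.002, 0.946, -0.324], [-1.0, 0.001, -0.003]]
ft_force: [0.6, -0.4, -0.4]
opening: 1.0
```

```bash
python3 -c "
from h import *
to([.482,-.235,.109]);snap('wrist','w5');snap('top','t5');crop('t5',350,216,425,296,8,'t5c');snap('side','s5');crop('s5',340,130,440,230,6,'s5c')"
```

```text
t 6.0167 pos [ 0.4819 -0.233   0.1397] yaw -18.92 tx [-0.0024  0.0022 -1.    ] open 1.000170675501537 F [ 0.6 -0.4 -0.4] d(cm tool) [ 3.07 -0.19  0.08] j [-0.66  0.4   1.77  0.    0.97 -0.33]
```

View pics/w5.png

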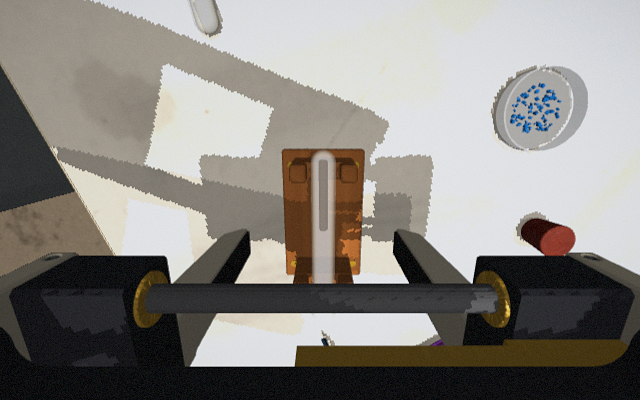

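View pics/s5c.png

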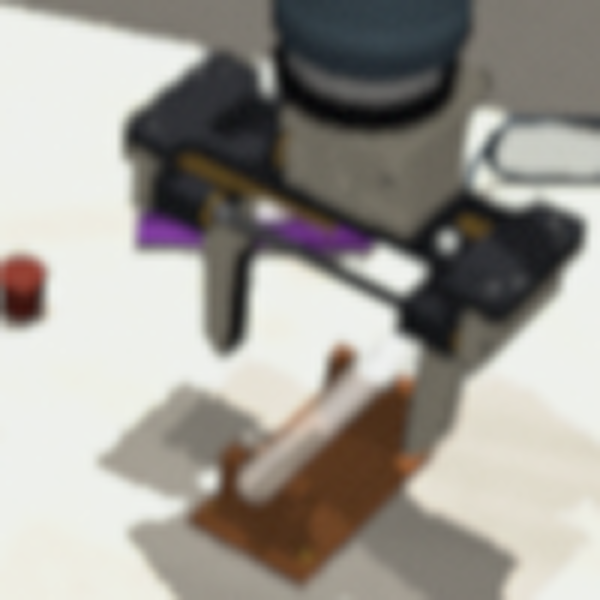

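{"method": "apply_moves", "body": {
  "plan": [
    [[0, 1.5, -0.2, 0, 0, 0, 0], [0, 1, 0, 0, 0, 0, 0], [0, 0.6, 0, 0, 0, 0, 0], [0, 0, 0, 0, 0, 0, 0], [0, 0, 0, 0, 0, 0, 0]]
  ]
}}

```text
time: 6.58
ee_pos: [0.4818, -0.2368, 0.1093]
tcp_rot: [[-0.0, 0.326, 0.945], [0.0, 0.945, -0.326], [-1.0, 0.0, -0.0]]
ft_force: [0.5, 0.7, -0.8]
opening: 0.998
```

```bash
python3 -c "
from h import *
to([.482,-.235,.109])"
```

```text
t 6.5833 pos [ 0.4818 -0.2368  0.1093] yaw -19.03 tx [-3.e-04  3.e-04 -1.e+00] open 0.9978777113936032 F [ 0.5  0.7 -0.8] d(cm tool) [ 0.03  0.18 -0.04] j [-0.66  0.44  1.8   0.    0.9  -0.33]
```

{"method": "apply_moves", "body": {
  "plan": [
    [[1, 0, 0, 0, 0, 0, 0], [1, 0, 0, 0, 0, 0, 0], [1, 0, 0, 0, 0, 0, 0], [1, 0, 0, 0, 0, 0, 0], [1, 0, 0, 0, 0, 0, 0]]
  ]
}}

```text
time: 7.0
ee_pos: [0.4819, -0.237, 0.1095]
tcp_rot: [[0.0, 0.326, 0.945], [-0.0, 0.945, -0.326], [-1.0, -0.0, 0.0]]
ft_force: [-0.4, -0.6, -1.1]
opening: 0.69
```

{"method": "apply_moves", "body": {
  "plan": [
    [[1, 0, 0, 0, 0, 0, 0], [1, 0, 0, 0, 0, 0, 0], [1, 0, 0, 0, 0, 0, 0], [1, 0, 0, 0, 0, 0, 0], [1, 0, 0, 0, 0, 0, 0]]
  ]
}}

```text
time: 7.42
ee_pos: [0.4818, -0.2369, 0.1092]
tcp_rot: [[-0.0, 0.326, 0.945], [0.0, 0.945, -0.326], [-1.0, 0.0, -0.0]]
ft_force: [0.2, -0.1, 0.3]
opening: 0.336
```

{"method": "apply_moves", "body": {
  "plan": [
    [[1, 0, 0, 0, 0, 0, 0], [1, 0, 0, 0, 0, 0, 0], [1, 0, 0, 0, 0, 0, 0]]
  ]
}}

```text
time: 7.67
ee_pos: [0.4818, -0.2369, 0.1092]
tcp_rot: [[-0.0, 0.326, 0.945], [0.0, 0.945, -0.326], [-1.0, 0.0, -0.0]]
ft_force: [0.3, 0.6, 0.3]
opening: 0.174
```

```bash
python3 -c "
from h import *
to([.482,-.235,.109]);snap('wrist','w6')"
```

```text
t 7.6667 pos [ 0.4818 -0.2369  0.1092] yaw -19.02 tx [-0.  0. -1.] open 0.17423023209656793 F [0.3 0.6 0.3] d(cm tool) [ 0.02  0.18 -0.04] j [-0.66  0.44  1.8   0.    0.9  -0.33]
```

View pics/w6.png

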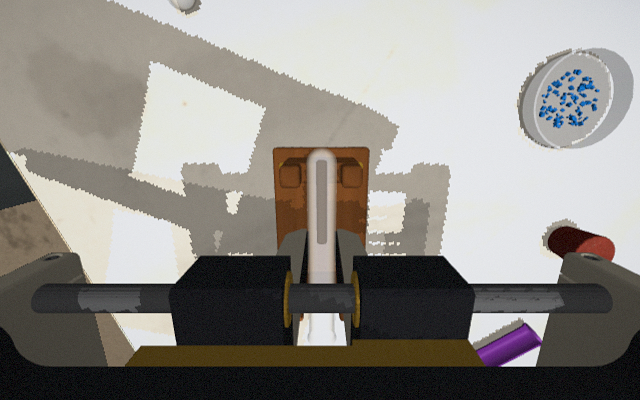

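The tube lies between the fingers at (321,230), and the opening of 16.2 mm fits the expected grip. I'll settle, then lift.

{"method": "apply_moves", "body": {
  "plan": [
    [[1, 0, 0, 0, 0, 0, 0], [1, 0, 0, 0, 0, 0, 0], [1, -0.5, 0, 0, 0, 0, 0], [1, -1, 0, 0, 0, 0, 0], [1, -1.5, 0, 0, 0, 0, 0]]
  ]
}}

```text
time: 8.13
ee_pos: [0.4812, -0.2365, 0.1392]
tcp_rot: [[-0.002, 0.326, 0.945], [0.001, 0.945, -0.326], [-1.0, 0.001, -0.002]]
ft_force: [-0.5, -0.1, -1.0]
opening: 0.177
```

{"method": "apply_moves", "body": {
  "plan": [
    [[1, -2, 0, 0, 0, 0, 0], [1, -2.5, 0, 0, 0, 0, 0], [1, -2.5, 0, 0, 0, 0, 0], [1, -2, 0, 0, 0, 0, 0], [1, -1, 0, 0, 0, 0, 0]]
  ]
}}

```text
time: 8.55
ee_pos: [0.4827, -0.2375, 0.2432]
tcp_rot: [[0.004, 0.326, 0.945], [-0.003, 0.945, -0.326], [-1.0, -0.002, 0.005]]
ft_force: [-0.2, -0.7, -1.3]
opening: 0.178
```

{"method": "apply_moves", "body": {
  "plan": [
    [[1, 0, 0, 0, 0, 0, 0], [1, 0, 0, 0, 0, 0, 0]]
  ]
}}

```text
time: 8.72
ee_pos: [0.4817, -0.2369, 0.2395]
tcp_rot: [[0.001, 0.326, 0.945], [-0.001, 0.945, -0.326], [-1.0, -0.0, 0.001]]
ft_force: [-0.8, 0.1, -0.6]
opening: 0.175
```

```bash
python3 -c "
from h import *
to([.5508,-.0095,.235]);snap('wrist','w7');snap('top','t7');crop('t7',320,200,450,300,6,'t7c');snap('side','s7');crop('s7',340,110,450,230,5,'s7c')"
```

```text
t 8.7167 pos [ 0.4817 -0.2369  0.2395] yaw -19.02 tx [ 7.e-04 -6.e-04 -1.e+00] open 0.17508861729560252 F [-0.8  0.1 -0.6] d(cm tool) [ 0.44 23.75 -0.88] j [-0.66  0.29  1.66 -0.    1.19 -0.33]
```

View pics/w7.png

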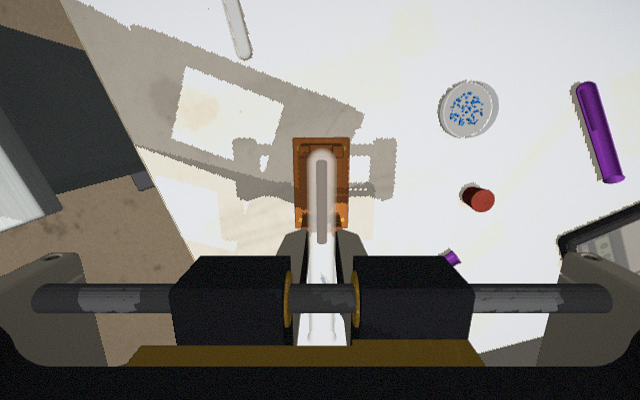

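View pics/s7c.png

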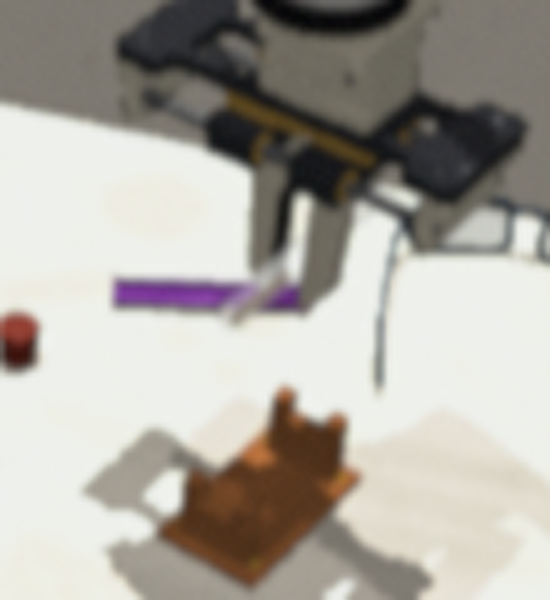

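View pics/t7c.png

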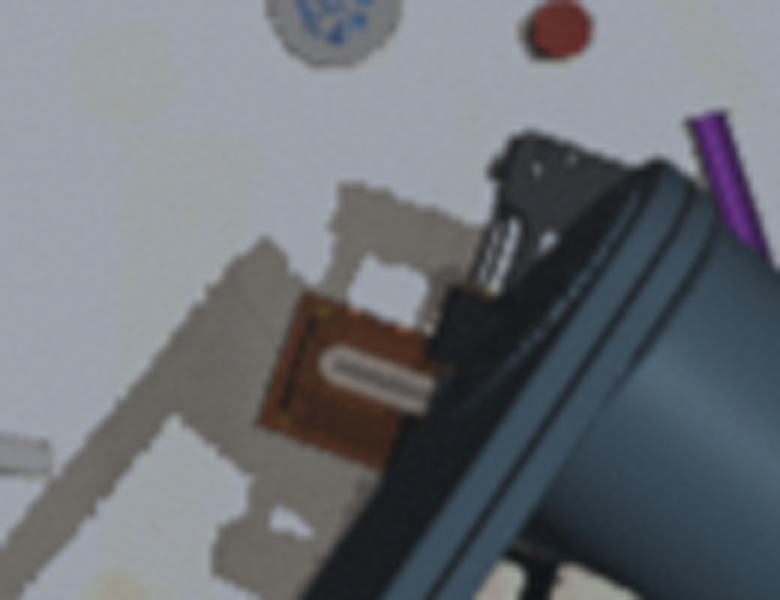

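```bash
python3 -c "
from h import *
crop('w7',280,120,360,260,4,'w7c')
s=ctrl.read_state();R=s['tcp_rot'];p=s['ee_pos']
for z in (.1745,.178):
  E=ray('w7',(320.5,147.5),z);e=R.T@(E-p);print(E,e*1000,'mid y',e[1]*1000-60)
E=ray('w6',(320.5,148),.0442);print((E-[.4818,-.2369,.1092])@R*1000)
# t7 end: crop (320,365)/6
E=ray('t7',(320+320/6,200+366/6),.1745);print(E,R.T@(E-p)*1000)
"
```

```text
[ 0.50208706 -0.17834047  0.1745    ] [63.30110023 61.65692187  1.06302125] mid y 1.656921871154438
[ 0.50219085 -0.17805921  0.178     ] [59.8013846  61.96000421  1.05982711] mid y 1.9600042072251114
[65.05867945 61.65453849  0.24687056]
[ 0.49694739 -0.17940702  0.1745    ] [63.3109409  58.97313961 -3.4481765 ]
```

View pics/w7c.png

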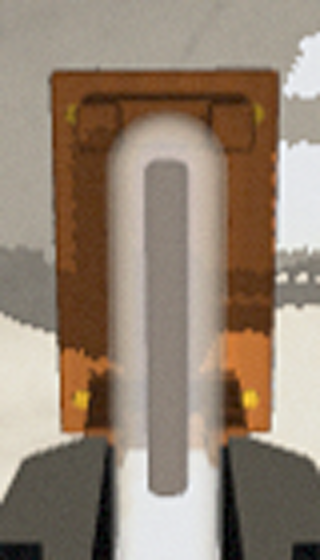

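{"method": "apply_moves", "body": {
  "plan": [
    [[1, 0, 1.5, 0, -0.05, 0, 0], [1, 0, 3, 0, -0.05, 0, 0], [1, 0, 3, 0, -0.05, 0, 0], [1, 0, 3, 0, -0.054, 0, 0], [1, 0, 3, 0, -0.054, 0, 0]]
  ]
}}

```text
time: 9.28
ee_pos: [0.5109, -0.1041, 0.2377]
tcp_rot: [[-0.002, 0.072, 0.997], [0.001, 0.997, -0.072], [-1.0, 0.001, -0.002]]
ft_force: [0.4, -0.2, -0.3]
opening: 0.174
```

```bash
python3 -c "
from h import *
to([.5508,-.0105,.235])"
```

```text
t 9.2833 pos [ 0.5109 -0.1041  0.2377] yaw -4.13 tx [-0.0024  0.0012 -1.    ] open 0.17400509681717838 F [ 0.4 -0.2 -0.3] d(cm tool) [0.27 9.63 3.3 ] j [-0.42  0.26  1.7   0.    1.18 -0.34]
```

{"method": "apply_moves", "body": {
  "plan": [
    [[1, 0.1, 2.8, 1, 0, 0, 0], [1, 0.1, 2.8, 1, 0, 0, 0], [1, 0.1, 2, 0.9, 0, 0, 0], [1, 0, 1.2, 0.4, 0, 0, 0], [1, 0, 0.4, 0, 0, 0, 0]]
  ]
}}

```text
time: 9.7
ee_pos: [0.551, -0.0144, 0.235]
tcp_rot: [[-0.002, 0.072, 0.997], [0.001, 0.997, -0.072], [-1.0, 0.001, -0.002]]
ft_force: [-0.5, -0.3, -0.1]
opening: 0.178
```

{"method": "apply_moves", "body": {
  "plan": [
    [[1, 0, 0, 0, 0, 0, 0], [1, 0, 0, 0, 0, 0, 0], [1, 0, 0, 0, 0, 0, 0], [1, 0, 0, 0, 0, 0, 0]]
  ]
}}

```text
time: 10.03
ee_pos: [0.5506, -0.0173, 0.2363]
tcp_rot: [[-0.0, 0.076, 0.997], [-0.0, 0.997, -0.076], [-1.0, -0.0, -0.0]]
ft_force: [0.4, 0.1, 0.1]
opening: 0.172
```

```bash
python3 -c "
from h import *
to([.5508,-.0105,.235]);snap('wrist','w8');snap('top','t8');crop('t8',240,90,370,290,3,'t8c');snap('side','s8');crop('s8',220,100,420,280,4,'s8c')"
```

```text
t 10.0333 pos [ 0.5506 -0.0173  0.2363] yaw -4.33 tx [-1.e-04 -2.e-04 -1.e+00] open 0.17195416410592979 F [0.4 0.1 0.1] d(cm tool) [ 0.13  0.68 -0.03] j [-0.23  0.31  1.63 -0.    1.2  -0.16]
```

View pics/w8.png

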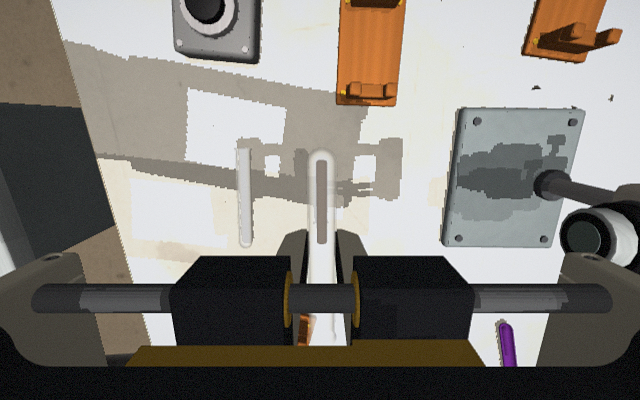

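View pics/s8c.png

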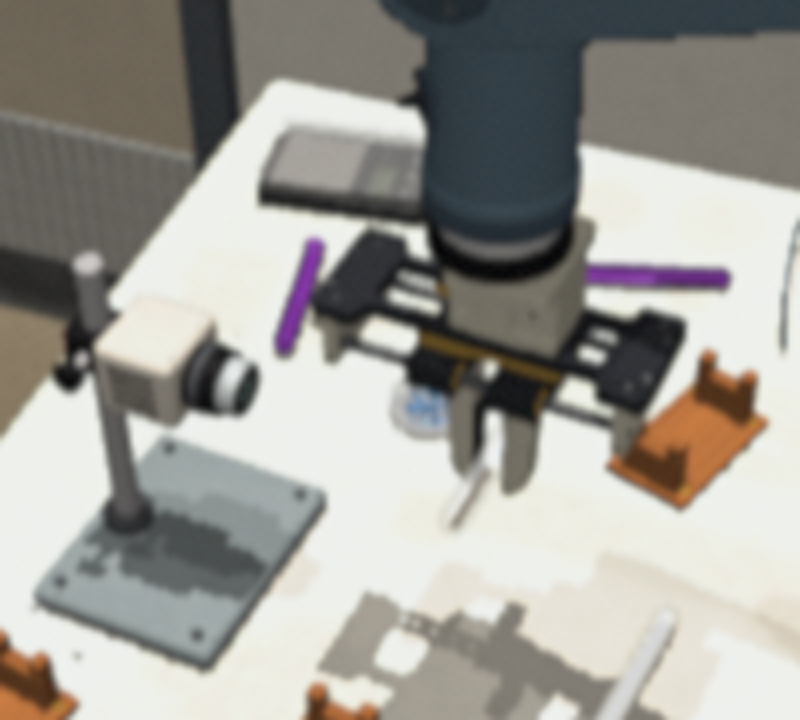

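View pics/t8c.png

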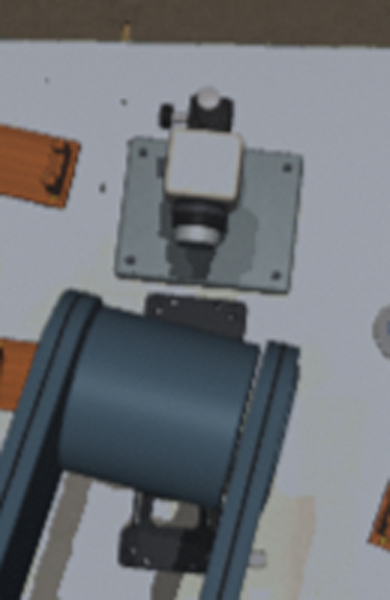

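```bash
python3 -c "
from h import *
crop('w8',430,95,630,275,4,'w8c')"
```

```text
(no output)
```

View pics/w8c.png

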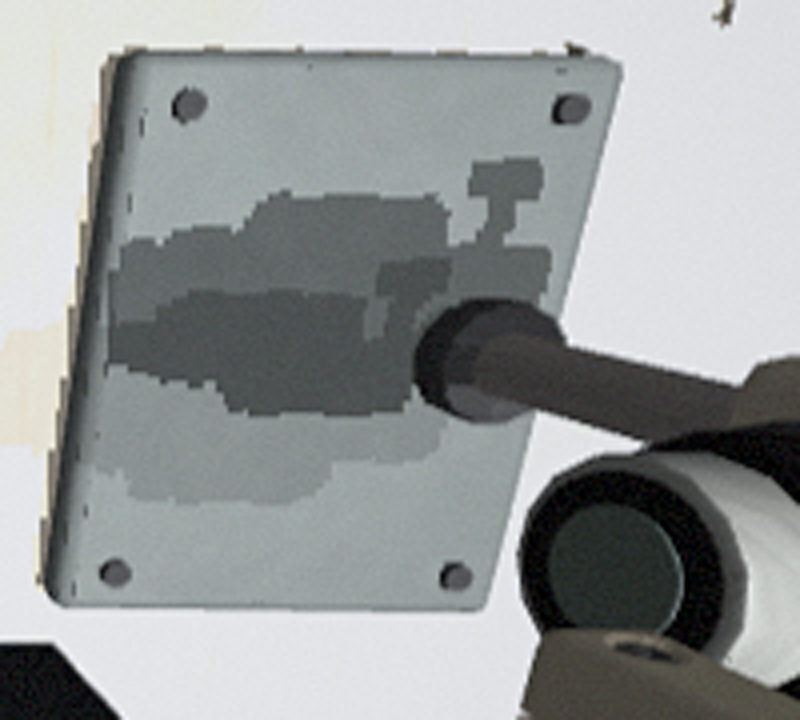

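```bash
python3 -c "
from h import *
f=lambda a,b,z: ray('w8',(430+(a+.5)/4-.5,95+(b+.5)/4-.5),z)
q=np.array([f(622,57,.016),f(487,610,.016),f(66,607,.016),f(131,52,.016)]);print(q)
print('sides',np.linalg.norm(q-np.roll(q,-1,0),axis=1).round(4))
e=(q[0]-q[3]+q[1]-q[2]);yx=np.arctan2(e[1],e[0]);e2=(q[0]-q[1]+q[3]-q[2]);yy=np.arctan2(e2[1],e2[0])-np.pi/2
y=(yx+1.5*yy)/2.5;print('yaws',np.degrees([yx,yy,y]))
ax=np.array([np.cos(y),np.sin(y),0]);c=q.mean(0);c[2]=0
l=c-.06*ax+[0,0,.17];print('lens',l,'tgt',l-.15*ax)
for L in (l,[.7004,-.0206,.17]):
  u=proj('w8',L); print('crop px',(u-[430,95])*4+1.5, 'top',proj('top0',L),'side',proj('side0',L))
# lens from w8 glass px at z=.17 and x
print(f(612,570,.17))
crop('side0',250,170,300,220,12,'ls')
crop('top0',285,150,325,180,15,'lt')
"
```

```text
[[ 0.83000855  0.04979061  0.016     ]
 [ 0.81809726 -0.10573631  0.016     ]
 [ 0.69354305 -0.09534706  0.016     ]
 [ 0.7032223   0.06059659  0.016     ]]
sides [0.156  0.125  0.1562 0.1272]
yaws [-4.82027669 -3.96529096 -4.30728525]
lens [ 0.70138725 -0.01816771  0.17      ] tgt [ 0.55181092 -0.00690188  0.17      ]
crop px [609.21476948 572.50912083] top [304.78150261 171.49491152] side [281.8686905  196.00904879]
crop px [599.29890121 588.5429657 ] top [305.80970014 171.93166921] side [282.69376484 195.43767694]
[ 0.70171785 -0.0178023   0.17      ]
```

View pics/ls.png

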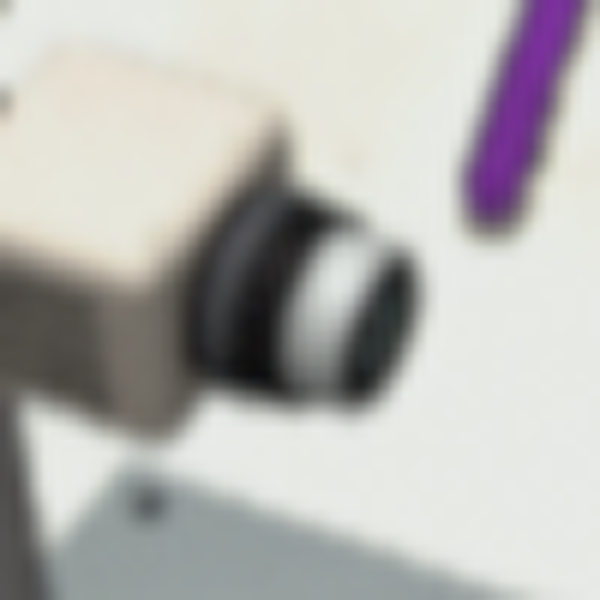

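{"method": "apply_moves", "body": {
  "plan": [
    [[1, 0.1, 0.4, 0, 0, 0, 0], [1, 0, 0.4, 0, 0, 0, 0], [1, 0, 0, 0, 0, 0, 0], [1, 0, 0, 0, 0, 0, 0], [1, 0, 0, 0, 0, 0, 0]]
  ]
}}

```text
time: 10.6
ee_pos: [0.5515, -0.008, 0.2353]
tcp_rot: [[0.0, 0.073, 0.997], [-0.0, 0.997, -0.073], [-1.0, -0.0, 0.0]]
ft_force: [0.2, -0.3, -0.1]
opening: 0.174
```

{"method": "apply_moves", "body": {
  "plan": [
    [[1, 0, 0, 0, 0, 0, 0], [1, 0, 0, 0, 0, 0, 0], [1, 0, 0, 0, 0, 0, 0], [1, 0, 0, 0, 0, 0, 0], [1, 0, 0, 0, 0, 0, 0]]
  ]
}}

```text
time: 11.02
ee_pos: [0.5515, -0.0082, 0.2353]
tcp_rot: [[0.0, 0.074, 0.997], [-0.0, 0.997, -0.074], [-1.0, -0.0, 0.0]]
ft_force: [0.6, 0.5, 0.4]
opening: 0.174
```

```bash
python3 -c "
from h import *
to([.5515,-.0088,.235]);snap('wrist','w9');snap('side','s9');crop('s9',310,190,370,240,12,'s9c');snap('top','t9')
s=ctrl.read_state();R=s['tcp_rot'];p=s['ee_pos']
E=ray('w9',(320.5,148.5),p[2]-.065);print('end',E,R.T@(E-p)*1000,'vel',s['joint_velocities'].round(3))
# side prediction of tube ends
for yy in(-.059,.061): print(proj('s9',p+R@[.065,yy,0]))
"
```

```text
t 11.0167 pos [ 0.5515 -0.0082  0.2353] yaw -4.24 tx [ 0. -0. -1.] open 0.17430028783085125 F [0.6 0.5 0.4] d(cm tool) [ 0.03 -0.06  0.01] j [-0.22  0.32  1.63 -0.    1.2  -0.14]
end [0.5560813  0.05295048 0.17025318] [6.49987783e+01 6.13175736e+01 6.14755695e-02] vel [ 0.    -0.     0.001  0.002 -0.     0.001]
[351.95523237 198.39870988]
[330.0968148 233.4667437]
```

View pics/s9c.png

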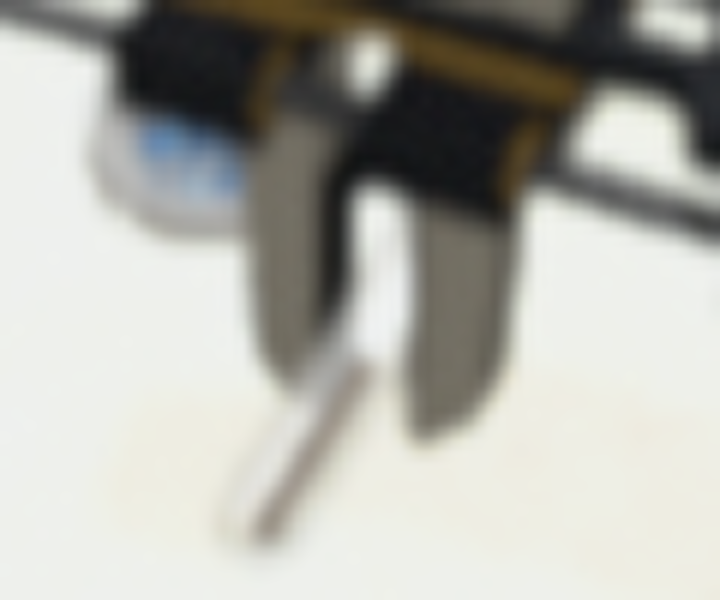

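View pics/w9.png

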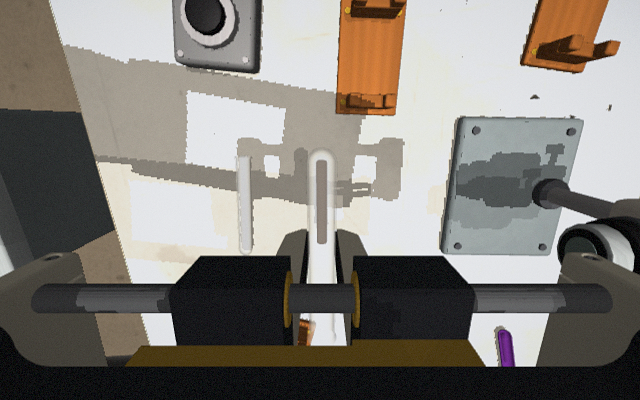

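The tube's rounded end appears at (331,234.5) in the side view, against a predicted (330,233.5). It is also unmoved in the wrist view at (321,149). So the tube is level, centred and still.

```bash
python3 -c "
from h import *
print(ctrl.finish_job())"
```

```text
the job is handed in; nothing more can be done
None
```

I pressed the camera's start button, took the tube out of its cradle and handed the job in at about 11 s, with the tube held in front of the lens. No verdict was reported.

- **Button:** I pressed it straight down until it reached its stop: 25 N, with the fingertips 6 mm below the cap's rest height. Then I released it, and a picture afterwards showed the fingers clear of the cap. I judged its return from that picture and did not measure it.
- **Tube:** I gripped it at its middle, with the fingers 16 mm apart, lifted it straight up, and carried it over.
- **Final position:** The tube's middle is at about (0.552, −0.007, 0.170) m. My target was (0.5515, −0.0075, 0.170).
- **Final angle:** The tube is square to the view (gripper yaw −4.24°, camera yaw about −4.25°). It is level to within about 1 pixel in the side view.
- **At hand-in:** The arm was still and the force was near zero. In the last pictures I saw nothing touching the tube or gripper, and the bystanders looked unmoved.

**Disagreements in the measurements:**
- The top and wrist pictures put the lens about 2.5 mm apart sideways. I used a value closer to the wrist picture, because the side view agreed with it.
- Estimates of where the tube's middle sits along its length, relative to the grip, differed by 2–3 mm.

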